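# Find the heavy tin by lifting and seat it in the camera nest

## Task

Lift the black-lidded tin well clear of the table for a moment, then the white-lidded one, to feel which is heavier. Set the heavier tin gently in the wide end of the guide on the orange light panel, slide it under the lips up to the red stop, and press it against the stop with a steady 10 newtons for half a second, never as much as 20. Let go leaving it touching the stop, with the lighter tin standing back where it started and nothing tipped and no other object disturbed.

Things in the scene. Friction and masses are not known exactly. Their poses are not given: they have to be found in the camera images.
- tin_black: closed square metal tin, black lid, upright on the table. Body 50 x 50 mm, 66 mm tall over all; at the bottom a dark foot 62 x 62 x 5 mm sticks out on all sides. Both tins are alike but for the lid; one (either) holds a steel slug and weighs 0.55 to 0.72 kg, the other a plastic one, 0.17 to 0.24 kg. Grip across any two opposite sides. Origin: centre of the foot's underside; z up, x and y square to the sides
- tin_white: closed square metal tin, white lid, upright on the table. Body 50 x 50 mm, 66 mm tall over all; at the bottom a dark foot 62 x 62 x 5 mm sticks out on all sides. Both tins are alike but for the lid; one (either) holds a steel slug and weighs 0.55 to 0.72 kg, the other a plastic one, 0.17 to 0.24 kg. Grip across any two opposite sides. Origin: centre of the foot's underside; z up, x and y square to the sides
- panel: glowing orange backlight panel, a fixed slab 310 x 250 x 30 mm on the table; the tin slides on its top face, 30 mm above the table. Origin: centre of its underside, on the table; x along the long side
- nest: fixed guide on the panel, 94 mm wide, open at its -x end (towards the robot). Dark rails 8 mm high run along its x: 74 mm apart from x = -110 to -30 mm (entry), funnelling in from -30 to 0, 65 mm apart from 0 to 92 mm. A bracket 40 mm high stands behind the stop at x = 92 to 104 mm. Origin: on the panel's top face, on the guide's centre line; x towards the stop, z up
- lips (a point): middle of the start of the two aluminium lips on the narrow rails. The lips lie 8 to 12 mm above the panel, 56 mm apart, from here to 88 mm farther along x, and reach over the tin's foot, so a tin can get to its seat only by sliding under them, foot flat on the panel. On the panel's top face; axes as the nest's
- entry (a point): the middle of the wide entry of the nest, on the panel's top face, 120 mm before the seat: a tin can be set down here from above. Axes as the nest's
- seat (a point): where the centre of the underside of the tin's foot comes when the tin just touches the unpressed stop, on the panel's top face. Axes as the nest's: x along the guide towards the stop
- stop: red sprung stop pad at the far end of the nest, 32 mm wide, from 13 to 39 mm above the panel, meeting the side of the tin's body (the foot passes under it). It gives about 0.2 mm per newton in +x of the nest, up to 6 mm. Origin: on the panel's top face, below the pad's face, 25 mm beyond the seat
- bush: bystander: steel ring, 28 mm across, 14 mm high, on the panel to the left of the nest; origin at its underside
- bolt1: bystander: bolt 56 mm long, 13 mm high, lying on the panel to the right of the nest; origin under its middle
- bolt2: bystander: another such bolt, lying on the panel to the right of the nest
- lens_cap: bystander: blue disc 36 mm across, 12 mm high, on the table between the tins; origin at its underside
- driver: bystander: screwdriver lying on the table to the right of the panel
- jar: bystander: amber jar with black cap, 56 mm across, 80 mm tall, on the table at the left; origin at its underside
- lens: bystander: black lens barrel 44 mm across, 60 mm tall, on the table at the left; origin at its underside
Things that resemble listed ones, but are neither listed nor needed, are in the scene too. Leave any pink or turquoise look-alike of the tin_white alone.

How it is judged:
On the way, in this order (a step that is already met when the one before it is completed fails the run):
1. the black-lidded tin is held at least 15 mm clear of the table (height (world z) of tin_black above 0.015 m and contact force between tin_black and the fingers above 1 N), for 0.2 s.
2. then the white-lidded tin is held at least 15 mm clear of the table (height (world z) of tin_white above 0.015 m and contact force between tin_white and the fingers above 1 N), for 0.2 s.
3. a tin, under the lips on the panel, is pressed against the red stop with more than 6 N for 0.3 s (((contact force between tin_black and stop above 6 N and x of tin_black in the frame of seat above -0.003 m and z of tin_black in the frame of seat below 0.005 m) or (contact force between tin_white and stop above 6 N and x of tin_white in the frame of seat above -0.003 m and z of tin_white in the frame of seat below 0.005 m))), for 0.3 s.
At the end, for the whole second after the job is handed in: The heavier tin (over 4.4 N on the panel) stands upright (0.06 rad), flat on the panel, at the seat within -3 to +4 mm along the guide, 4 mm across and -2 to +3 mm in height; the other stands upright (0.06 rad) within 40 mm of its start; both at rest (((x of tin_black in the frame of seat between -0.003 and 0.004 m and y of tin_black in the frame of seat between -0.004 and 0.004 m and z of tin_black in the frame of seat between -0.002 and 0.003 m and angle between each of tin_black, tin_white's own z axis and vertical below 0.06 rad and contact force between tin_black and panel above 4.4 N and linear speed of each of tin_black, tin_white below 0.01 m/s and distance of tin_white from where it was at the start of the episode below 0.04 m) or (x of tin_white in the frame of seat between -0.003 and 0.004 m and y of tin_white in the frame of seat between -0.004 and 0.004 m and z of tin_white in the frame of seat between -0.002 and 0.003 m and angle between each of tin_white, tin_black's own z axis and vertical below 0.06 rad and contact force between tin_white and panel above 4.4 N and linear speed of each of tin_white, tin_black below 0.01 m/s and distance of tin_black from where it was at the start of the episode below 0.04 m))); the robot touches nothing.
It fails at once if a tin presses the red stop with more than 20 N (contact force between any of tin_black, tin_white and stop above 20 N).
It fails at once if a tin is slammed or pressed down on the panel or jammed in the nest with more than 80 N (contact force between any of tin_black, tin_white and panel above 80 N or contact force between any of tin_black, tin_white and nest above 80 N).
It fails at once if a tin is tipped by more than 0.5 rad (angle between any of tin_black, tin_white's own z axis and vertical above 0.5 rad).
It fails at once if a bystander is moved by more than 25 mm (distance of any of bush, bolt1, bolt2, lens_cap, driver, jar, lens from where it was at the start of the episode above 0.025 m).
It also fails if it takes over 64 s, if anything falls off the work surface, if the arm or the gripper's body presses on something with over 40 N, if the wrist force passes 120 N, or if a joint passes its speed limit or range.

## Robot

A 6-joint arm with a two-finger parallel gripper is mounted at the origin on the work surface. World frame = base frame: x ahead of the robot, y to its left, z up, the work surface at z = 0. Lengths are in m, angles in rad, forces in N, time in s.
With the tool pointing down it reaches from about 0.35 to 0.975 m from the base axis. Payload 7.1 kg.
Tool frame: the origin (TCP) lies on the centre line of the jaws, within the pads' length; the fingertips stand 11 mm ahead of it and the grasp point (between the pads) lies 8 mm behind it (ctrl.tip_reach is the distance from the TCP to the fingertips, in m); x points along the fingers, y is the direction in which the jaws open and shut, and the axes are right-handed (so a half turn about x gives the same grasp; the last joint's range is limited). The gripper opens to 88 mm and grips with 3 to 60 N. Pads are 20 mm wide; open, the fingers measure 115 mm over their backs; the gripper's body (75 mm by 178 mm) begins 61 mm behind the grasp point.
Start: joints at [1.133, 0.423, 1.63, -0, 1.089, -0.019], TCP at [0.254, 0.571, 0.234] pointing down, gripper open.
Joint ranges: [-3, 3], [-0.9, 2.11], [0.09, 2.58], [-1.31, 4.45], [0.11, 2.69], [-2.54, 2.54]. Speed limits (rad/s): [2.39, 2.39, 3.01, 3.14, 3.14, 3.14].

## Interface

Orientations are given as a unit quaternion [w, x, y, z].
In Python, from station import ctrl gives the robot as it stands. The module is installed in compiled form; this text tells all that it offers.
- The arm moves only by the tool servo_tool, never from a script. Its argument "commands" is a list of rows, each a list of 3 entries, a list of its own where there are three numbers: the closure, from 0 (fully open) to 1 (shut), then the shift along the tool's x, y, z in mm, then the turn, a rotation vector about the tool's x, y, z in rad. In form: [[fingers, [dx, dy, dz], [ax, ay, az]], ...]. A call has 1 to 5 rows; each row shifts and turns the pose as measured when the row begins, along the tool's axes as they then stand; what a row does not reach is not made up. A row lasts 1/12 s, in which the tool goes at most 41.7 mm and 7.16 degrees, less where a joint would pass 70% of its speed; a pose out of reach is approached as far as the arm can. A call is refused whole if a number of a shift passes 41.7 or a number of a turn 0.125, either way. A call with a gripper value outside its range is refused whole. The fingers move at their own pace and stop on an object; "newtons" is the grip in N (left out, the last holds). Time passes only in rows, so rows that do not move let the fingers close. It gives the time, the measured TCP pose, the force and the opening at its end, in the units of the state.
- ctrl.state(): the state, without advancing time (a new reading comes with each control period).
- ctrl.capture(name): name is "scene" or "top" or "wrist"; returns a dict with "image" (420x560x3 uint8, blue, green, red), "vertical_fov" (degrees; the focal length in pixels is half the picture's height over the tangent of half this angle, whatever the lens; pixels are square), "cx", "cy" (the principal point, pixels), "k1" (the pictures are not rectified: a ray, as slopes to the right and down, at radius r is drawn at 1 + k1 r^2 times it, then the intrinsics apply), "origin" and "attitude" of the camera in the world. Camera axes: x right, y down, z forward; pixel columns grow to the right and rows downward; lengths in m; the calibration is good to about 2 mm. A picture is of the moment at which its call begins. There is no depth.
- ctrl.job_done(): hands the job in, once; it reports no verdict.
Trained networks look in the newest picture that a camera, given by its name, has taken for a name from the list of things; names that differ only in an ending like _2 or _b are one class to them, and where a whole thing is asked for, a point or a joint stands for the part that bears it (a point fixed in the world has none). Each returns a list of dicts, best first, with "conf" (0 to 1); they miss things now and then, are a little off and sometimes report something else, mostly with a low value. They report only what shows in the picture. A call takes as long as a camera call. They do not tell look-alikes from the thing itself.
- ctrl.recognise(thing, camera): "bbox" ([left, top, right, bottom] in pixels, round what is visible of it).
- ctrl.spot_point(thing, camera): "position" ([column, row] in pixels: a listed point, or the origin of a listed thing).
The state is a dict: "clock": time; "q": joint angles; "dq": joint speeds; "tau": joint torques, N m; "position": TCP position; "orientation": TCP orientation; "contact_force": force on the tool from outside, world axes, zero at the start; "moment": the same for the moment, N m; "grip_width": finger opening in m.
Only numpy, scipy, OpenCV 4.12 (cv2) and the standard library are available. Lean on these libraries where they do the work, as an engineer would, in place of code of your own. Each camera call takes 0.05 s, during which the arm holds its last target. There are 200 camera calls.

## Working session

There is one attempt and no reset: what is moved stays moved. The work goes in short steps, Python scripts to look and compute and a tool call to move; the robot and the scene stay as the last step left them, time stands still between calls to the robot, and variables do not carry over. Pictures are saved under pics/ and viewed, about 8 in all and at most 12, crops included, and the job is handed in when it is done.

Besides the shell and the picture viewer there is one more tool, called after "Call:" as a command line: name --argument value ..., lists and objects as JSON in quotes. servo_tool: Moves the arm, as the interface text tells. Its arguments: {"type":"object","properties":{"commands":{"type":"array","items":{"type":"array"}},"newtons":{"type":"number"}},"required":["commands"]}

```bash
mkdir -p pics
cat > h.py <<'E'
import numpy as np, cv2
from scipy.spatial.transform import Rotation as R
from station import ctrl
def rot(a):
    a=np.array(a,float)
    return a if a.shape==(3,3) else R.from_quat(a[[1,2,3,0]]).as_matrix()
def K(c):
    f=210/np.tan(np.radians(c["vertical_fov"])/2); return f,c["cx"],c["cy"],c["k1"]
def world(c,px,z):
    f,cx,cy,k=K(c); d=np.array([(px[0]-cx)/f,(px[1]-cy)/f]); s=d.copy()
    for _ in range(30): s=d/(1+k*(s@s))
    r=rot(c["attitude"])@np.array([s[0],s[1],1]); o=np.array(c["origin"])
    return o+r*(z-o[2])/r[2]
def pix(c,p):
    f,cx,cy,k=K(c); v=rot(c["attitude"]).T@(np.array(p)-c["origin"]); s=v[:2]/v[2]
    s=s*(1+k*(s@s)); return f*s+[cx,cy]
def snap(n,fn=None):
    c=ctrl.capture(n)
    if fn: cv2.imwrite("pics/"+fn,c["image"])
    return c
E
cat > a.py <<'E'
from h import *
np.set_printoptions(precision=4,suppress=True)
print(ctrl.state())
for n in ["top","scene"]:
    c=snap(n,n+"0.png"); print(n,{k:v for k,v in c.items() if k!="image"})
    for t,z in dict(tin_black=0,tin_white=0,nest=.03,lips=.03,entry=.03,seat=.03,stop=.03,panel=0,bush=.03,bolt1=.03,lens_cap=0,driver=0,jar=0,lens=0).items():
        for d in ctrl.spot_point(t,n)[:4]: print(t,round(d["conf"],2),np.round(d["position"],1),world(c,d["position"],z)[:2])
E
python3 a.py
```

```text
{'clock': 0.0, 'q': array([ 1.133 ,  0.4239,  1.6307,  0.    ,  1.0886, -0.019 ]), 'dq': array([-0.0023, -0.0016,  0.0011, -0.0002,  0.0018, -0.0025]), 'tau': array([ -0.0014, -54.4607, -27.367 ,   0.0643,   0.0226,  -0.0001]), 'position': array([0.2539, 0.5705, 0.2329]), 'orientation': array([ 0.6915,  0.1464,  0.6918, -0.1475]), 'contact_force': array([ 0.0949,  0.2627, -0.0575]), 'moment': array([-0.0026, -0.0003, -0.037 ]), 'grip_width': 0.08815670770798585}
top {'vertical_fov': 44.21320228219474, 'cx': 274.53101140318137, 'cy': 219.28691569089017, 'k1': 0.024343221221896836, 'origin': array([ 0.3037, -0.0094,  1.3649]), 'attitude': array([ 0.064 , -0.7036,  0.7054, -0.0575])}
tin_black 0.95 [176.7 255.3] [0.4448 0.2624]
tin_black 0.3 [345.2 209. ] [ 0.5682 -0.1867]
tin_white 0.9 [238.8 194.2] [0.61   0.0995]
tin_white 0.84 [189.  188.9] [0.6252 0.2347]
tin_white 0.82 [150.7 175.5] [0.6629 0.3399]
nest 0.94 [341.2 202. ] [ 0.5812 -0.1728]
nest 0.31 [105.4 284.9] [0.3663 0.4368]
lips 0.63 [338.4 201.3] [ 0.5831 -0.1655]
entry 0.93 [341.7 228.9] [ 0.5096 -0.1724]
seat 0.79 [340.4 1
[... 897 characters left out ...]
9 273. ] [0.6691 0.3454]
tin_white 0.58 [310.8 249.2] [0.6216 0.104 ]
nest 0.63 [217.2 206.6] [ 0.5202 -0.1664]
nest 0.6 [208.4 218.1] [ 0.5773 -0.1747]
lips 0.97 [208.2 219.4] [ 0.5831 -0.1735]
lips 0.67 [344.3 233. ] [0.5787 0.1844]
entry 0.77 [213.9 207.2] [ 0.5248 -0.1745]
entry 0.75 [128.2 197.4] [ 0.5206 -0.4296]
seat 0.61 [205.  232.4] [ 0.6388 -0.1654]
stop 0.45 [200.  239.2] [ 0.6676 -0.1696]
panel 0.65 [208.8 224.9] [ 0.5678 -0.1787]
bolt1 0.54 [161.2 230.7] [ 0.652  -0.2772]
bolt1 0.47 [173.2 201.1] [ 0.5157 -0.2959]
lens_cap 0.58 [346.1 234.8] [0.5459 0.192 ]
driver 0.67 [128.5 196.2] [ 0.4716 -0.4577]
jar 0.82 [457.8 268. ] [0.6315 0.4652]
lens 0.62 [433.4 205.1] [0.3542 0.4502]
```

Run:
```python
import cv2
a=cv2.imread("pics/top0.png")[150:310,80:480]; b=cv2.imread("pics/scene0.png")
cv2.imwrite("pics/v1.png",cv2.resize(a,(800,320),interpolation=cv2.INTER_CUBIC))
cv2.imwrite("pics/v2.png",cv2.resize(b[160:310,100:480],(800,316),interpolation=cv2.INTER_CUBIC))
import numpy as np
cv2.imwrite("pics/v12.png",np.vstack([cv2.imread("pics/v1.png")[:300],cv2.imread("pics/v2.png")[:300]]))
```

```text
(no output)
```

View pics/v12.png

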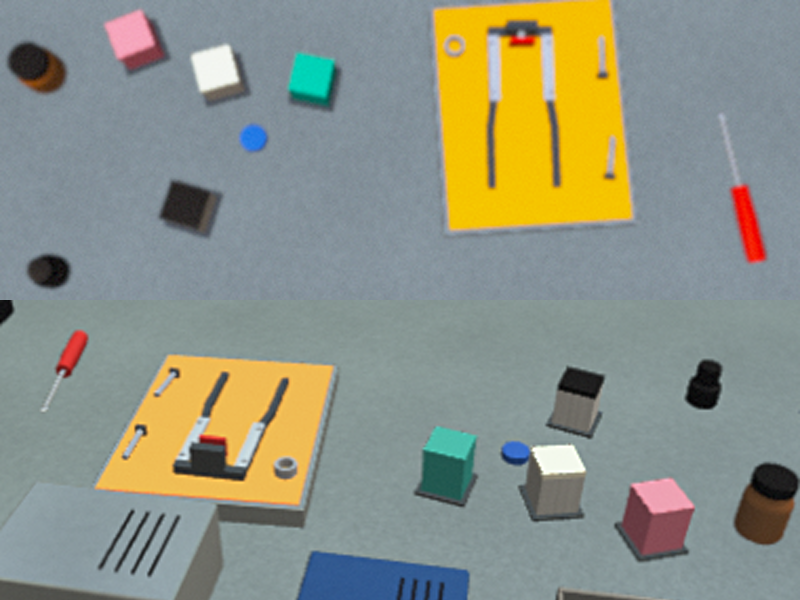

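The top view (crop scale 2, offset 80,150) shows the black tin at about px (175,253) and the white one at (189,187). Pink and teal look-alikes stand on either side of the white tin, and the guide centre line is near column 341. Next I fit the yaws.

```bash
cat > b.py <<'E'
from h import *
np.set_printoptions(precision=4,suppress=True)
c=snap("top","top1.png"); im=c["image"]; hsv=cv2.cvtColor(im,cv2.COLOR_BGR2HSV)
def blob(mask,px,z,box=None):
    m=mask.astype(np.uint8)
    n,l=cv2.connectedComponents(m); k=l[px[1],px[0]]
    cs,_=cv2.findContours((l==k).astype(np.uint8),cv2.RETR_EXTERNAL,cv2.CHAIN_APPROX_NONE)
    p=np.array([world(c,q[0].astype(float),z)[:2] for q in max(cs,key=cv2.contourArea)])
    r=cv2.minAreaRect((p*1000).astype(np.float32)); print(np.array(r[0])/1000,r[1],r[2],"n",(l==k).sum())
g=im.max(2)
print(im[253,175],im[187,189],im[240,320])
blob(g<60,(175,253),.066); blob(im.min(2)>190,(189,187),.066)
blob((hsv[...,0]>12)&(hsv[...,0]<32)&(hsv[...,1]>180),(320,240),.03)
E
python3 b.py
python3 - <<'E'
import sys; sys.path.insert(0,'.')
from h import *
s=ctrl.state(); print(rot(s["orientation"]).round(3)); c=ctrl.capture("wrist"); 
T=rot(s["orientation"]).T
print("cam in tool",T@(c["origin"]-s["position"]),(T@rot(c["attitude"])).round(3),c["vertical_fov"],c["cx"],c["cy"],c["k1"])
E
```

```text
[36 38 39] [240 245 243] [  0 196 245]
[0.4462 0.2607] (48.47960662841797, 47.06984329223633) 73.27322387695312 n 355
[0.6242 0.2291] (51.195064544677734, 50.552574157714844) 14.935660362243652 n 380
[ 0.5716 -0.1828] (293.11279296875, 233.04006958007812) 3.4713501930236816 n 8378
[[-0.     0.407  0.914]
 [-0.     0.914 -0.407]
 [-1.    -0.     0.   ]]
cam in tool [-1.51538091e-01  1.40406445e-04 -7.04020365e-02] [[ 0.    -0.258  0.966]
 [ 1.     0.001 -0.   ]
 [-0.001  0.966  0.258]] 69.58426869787502 279.6460675085563 206.9402596019405 -0.04143302108969019
```

```bash
cat > plan.py <<'E'
# plan.py x y z yawdeg : shift (mm, tool axes after / before turn) and rotvec (tool axes)
from h import *
import sys
np.set_printoptions(precision=3,suppress=True)
def plan(x,y,z,yaw):
    s=ctrl.state(); A=rot(s["orientation"]); a=np.radians(yaw)
    yy=np.array([np.cos(a),np.sin(a),0]); xx=np.array([0,0,-1.]); B=np.column_stack([xx,yy,np.cross(xx,yy)])
    d=np.array([x,y,z])-s["position"]
    print("t",s["clock"],"pos",s["position"],"w",s["grip_width"],"F",s["contact_force"],"yaw",np.degrees(np.arctan2(A[1,1],A[0,1])))
    print("rotvec",R.from_matrix(A.T@B).as_rotvec(),"shift before",A.T@d*1000,"after",B.T@d*1000)
if __name__=="__main__": plan(*map(float,sys.argv[1:5]))
E
python3 plan.py .446 .261 .16 73.3
```

```text
t 1.6 pos [0.254 0.571 0.234] w 0.08789508173452595 F [-0.325  0.839  0.288] yaw 66.00536257536129
rotvec [-0.127  0.     0.   ] shift before [  73.68  -205.173  301.328] after [  73.667 -241.774  272.841]
```

Call:
servo_tool --commands '[[0,[0,0,0],[-0.125,0,0]],[0,[0,-27,30],[0,0,0]],[0,[0,-27,30],[0,0,0]],[0,[0,-27,30],[0,0,0]],[0,[0,-27,30],[0,0,0]]]'

```text
clock: 2.02
position: [0.3374, 0.4359, 0.2333]
orientation: [0.7, 0.099, 0.7, -0.096]
contact_force: [1.0, 0.5, 0.0]
grip_width: 0.0877
```

Call:
servo_tool --commands '[[0,[0,-27,30],[0,0,0]],[0,[0,-27,30],[0,0,0]],[0,[0,-27,30],[0,0,0]],[0,[0,-27,30],[0,0,0]],[0,[0,0,0],[0,0,0]]]'

```text
clock: 2.43
position: [0.4281, 0.2889, 0.2336]
orientation: [0.701, 0.1, 0.699, -0.097]
contact_force: [0.3, 0.9, 0.1]
grip_width: 0.0879
```

```bash
cat > w.py <<'E'
from h import *
import sys
np.set_printoptions(precision=4,suppress=True)
fn,t=sys.argv[1:3]; z=float(sys.argv[3])
c=snap("wrist",fn)
for d in ctrl.spot_point(t,"wrist")[:3]: print(t,round(d["conf"],2),np.round(d["position"]),world(c,d["position"],z))
for d in ctrl.recognise(t,"wrist")[:3]: print(d)
E
python3 plan.py .446 .261 .16 73.3; python3 w.py w1.png tin_black 0
```

```text
t 2.4333 pos [0.428 0.289 0.234] w 0.087907594793452 F [0.347 0.899 0.065] yaw 74.00088894522099
rotvec [ 0.012  0.002 -0.005] shift before [ 73.577 -22.283  24.744] after [ 73.636 -21.601  25.169]
tin_black 0.76 [268. 202.] [0.4497 0.2679 0.    ]
{'bbox': [240.3, 178.3, 291.1, 236.1], 'conf': 0.78}
{'bbox': [371.9, 79.2, 423.9, 119.5], 'conf': 0.65}
```

View pics/w1.png

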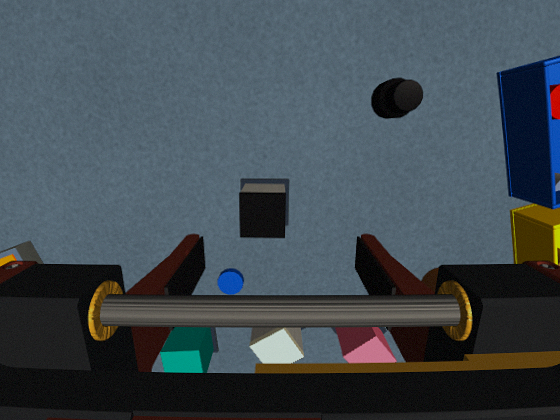

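```bash
python3 plan.py .447 .264 .11 73.3
python3 - <<'E'
from h import *
im=cv2.imread("pics/w1.png"); c=ctrl.capture("wrist")
m=(im.max(2)<60).astype(np.uint8)
n,l,st,ce=cv2.connectedComponentsWithStats(m)
for i in range(1,n):
    if st[i][4]>300:
        cs,_=cv2.findContours((l==i).astype(np.uint8),0,1)
        p=np.array([world(c,q[0].astype(float),.066)[:2] for q in max(cs,key=len)]); print(ce[i],st[i][4],cv2.minAreaRect((p*1000).astype(np.float32)))
E
```

```text
t 2.5833 pos [0.426 0.294 0.234] w 0.08793840839512934 F [ 0.174  0.894 -0.116] yaw 74.15365441354189
rotvec [ 0.015  0.001 -0.006] shift before [123.453 -23.394  28.576] after [123.582 -22.164  28.992]
[527.44595806 133.29467647] 5579 ((445.7152404785156, 565.991455078125), (46.44477462768555, 160.73118591308594), 89.6617431640625)
[395.9584606   97.58766035] 1637 ((362.742919921875, 435.29913330078125), (52.21656036376953, 38.21652603149414), 78.97366333007812)
[262.74941779 214.07591989] 2147 ((441.53875732421875, 271.81573486328125), (53.55197525024414, 57.13341522216797), 74.10863494873047)
[274.42693168 347.57416149] 60375 ((610.5017700195312, 246.85089111328125), (816.1751098632812, 289.53216552734375), 73.770751953125)
```

The black tin appears at px (263,208), between the fingers' lines and squarely aligned with the jaws. I'll go over it and down.

Call:
servo_tool --commands '[[0,[10,-12,15],[0.006,0,-0.003]],[0,[30,-8,12],[0,0,0]],[0,[30,0,0],[0,0,0]],[0,[25,0,0],[0,0,0]],[0,[0,0,0],[0,0,0]]]'

```text
clock: 3.05
position: [0.4456, 0.2768, 0.1381]
orientation: [0.703, 0.098, 0.698, -0.091]
contact_force: [-1.6, 0.0, 0.4]
grip_width: 0.0879
```

```bash
python3 plan.py .446 .265 .032 73.7
python3 - <<'E'
from h import *
c=snap("wrist","w2.png"); im=c["image"]
m=(im.max(2)<60).astype(np.uint8)
n,l,st,ce=cv2.connectedComponentsWithStats(m)
for i in range(1,n):
    if st[i][4]>300:
        cs,_=cv2.findContours((l==i).astype(np.uint8),0,1)
        p=np.array([world(c,q[0].astype(float),.066)[:2] for q in max(cs,key=len)]); print(ce[i],st[i],cv2.minAreaRect((p*1000).astype(np.float32)))
for d in ctrl.spot_point("tin_black","wrist"): print(d["conf"],world(c,d["position"],0))
E
```

```text
t 3.05 pos [0.446 0.277 0.138] w 0.08791733924030369 F [-1.57   0.028  0.411] yaw 74.61300756184775
rotvec [ 0.016  0.006 -0.011] shift before [105.986 -12.407   2.954] after [106.093 -11.218   3.747]
[452.95615866  62.53810021] [ 412   32   84   63 3832] ((368.3294677734375, 424.56256103515625), (59.79960632324219, 37.09221649169922), 83.58906555175781)
[263.67445783 223.77662651] [ 231  192   67   65 4150] ((446.6760559082031, 264.6632995605469), (51.12540817260742, 52.09038543701172), 73.4742202758789)
[273.78946242 347.99741419] [    0   234   560   186 60716] ((556.5169677734375, 252.50811767578125), (574.788818359375, 204.498779296875), 73.92478942871094)
0.64 [0.44709449 0.26793157 0.        ]
```

Call:
servo_tool --commands '[[0,[20,-10,4],[0.016,0.006,-0.011]],[0,[28,-1,0],[0,0,0]],[0,[28,0,0],[0,0,0]],[0,[22,0,0],[0,0,0]],[0,[0,0,0],[0,0,0]]]'

```text
clock: 3.57
position: [0.4552, 0.2758, 0.0511]
orientation: [0.707, 0.103, 0.694, -0.093]
contact_force: [-1.4, -0.6, -0.4]
grip_width: 0.0878
```

```bash
python3 plan.py .446 .265 .032 73.7
```

```text
t 3.5667 pos [0.455 0.276 0.051] w 0.08777340660445412 F [-1.428 -0.64  -0.412] yaw 74.12028373531307
rotvec [ 0.007  0.016 -0.017] shift before [ 18.739 -13.225  -6.147] after [ 19.055 -12.949  -5.753]
```

Call:
servo_tool --commands '[[0,[5,-13,-6],[0.007,0.016,-0.017]],[0,[8,0,0],[0,0,0]],[0,[0,0,0],[0,0,0]]]'

```text
clock: 3.82
position: [0.4471, 0.2671, 0.0414]
orientation: [0.701, 0.1, 0.699, -0.099]
contact_force: [-0.6, -0.1, -0.9]
grip_width: 0.088
```

```bash
python3 plan.py .446 .265 .032 73.7
```

```text
t 3.8167 pos [0.447 0.267 0.041] w 0.08796185502889874 F [-0.637 -0.149 -0.918] yaw 73.82744366477677
rotvec [ 0.002  0.002 -0.002] shift before [ 9.352 -2.371 -0.522] after [ 9.359 -2.349 -0.496]
```

Call:
servo_tool --commands '[[0,[9,-2,0],[0.002,0.002,-0.002]],[0,[1,0,0],[0,0,0]],[0.5,[0,0,0],[0,0,0]],[1,[0,0,0],[0,0,0]],[1,[0,0,0],[0,0,0]]]' --newtons 35

```text
clock: 4.23
position: [0.4487, 0.2663, 0.034]
orientation: [0.702, 0.102, 0.698, -0.099]
contact_force: [0.1, 0.9, -0.8]
grip_width: 0.0711
```

Call:
servo_tool --commands '[[1,[0,0,0],[0,0,0]],[1,[0,0,0],[0,0,0]],[1,[0,0,0],[0,0,0]]]'

```text
clock: 4.48
position: [0.449, 0.2663, 0.0345]
orientation: [0.702, 0.102, 0.698, -0.099]
contact_force: [-0.1, -2.0, -1.0]
grip_width: 0.0513
```

```bash
python3 plan.py .446 .265 .085 73.7
```

```text
t 4.4833 pos [0.449 0.266 0.034] w 0.051252412846451996 F [-0.084 -1.989 -0.972] yaw 73.69086613562926
rotvec [-0.     0.005 -0.005] shift before [-50.57   -1.884  -2.278] after [-50.549  -2.129  -2.515]
```

Call:
servo_tool --commands '[[1,[0,0,0],[0,0,0]],[1,[-10,0,0],[0,0,0]],[1,[-15,0,0],[0,0,0]],[1,[-15,0,0],[0,0,0]],[1,[-10,0,0],[0,0,0]]]'

```text
clock: 4.9
position: [0.4463, 0.2648, 0.0848]
orientation: [0.7, 0.1, 0.7, -0.1]
contact_force: [-0.3, 0.6, -2.2]
grip_width: 0.05
```

Call:
servo_tool --commands '[[1,[0,0,0],[0,0,0]],[1,[0,0,0],[0,0,0]],[1,[0,0,0],[0,0,0]],[1,[0,0,0],[0,0,0]]]'

```text
clock: 5.23
position: [0.4473, 0.2654, 0.0873]
orientation: [0.701, 0.101, 0.699, -0.099]
contact_force: [-1.1, -0.0, -2.0]
grip_width: 0.0497
```

```bash
python3 plan.py .449 .2665 .036 73.7
```

```text
t 5.2333 pos [0.447 0.265 0.087] w 0.049692703503793734 F [-1.055 -0.028 -2.003] yaw 73.68987403302509
rotvec [-0.     0.002 -0.003] shift before [51.283  1.355  1.253] after [51.276  1.498  1.38 ]
```

Call:
servo_tool --commands '[[1,[16,0,0],[0,0,0]],[1,[16,0,0],[0,0,0]],[1,[12,0,0],[0,0,0]],[1,[4,0,0],[0,0,0]],[1,[0,0,0],[0,0,0]]]'

```text
clock: 5.65
position: [0.4467, 0.2652, 0.0356]
orientation: [0.7, 0.101, 0.7, -0.1]
contact_force: [0.3, 0.1, -1.9]
grip_width: 0.0501
```

```bash
python3 plan.py .449 .2665 .035 73.7
```

```text
t 5.65 pos [0.447 0.265 0.036] w 0.050062806535671335 F [ 0.31   0.122 -1.854] yaw 73.68466053334996
rotvec [-0.     0.001 -0.001] shift before [0.586 1.891 1.827] after [0.582 1.892 1.828]
```

Call:
servo_tool --commands '[[1,[1,0,0],[0,0,0]],[1,[1,0,0],[0,0,0]],[1,[0,0,0],[0,0,0]]]'

```text
clock: 5.9
position: [0.4466, 0.2651, 0.0351]
orientation: [0.7, 0.1, 0.7, -0.1]
contact_force: [-0.4, 0.1, -2.1]
grip_width: 0.05
```

Call:
servo_tool --commands '[[0,[0,0,0],[0,0,0]],[0,[0,0,0],[0,0,0]],[0,[0,0,0],[0,0,0]],[0,[0,0,0],[0,0,0]],[0,[0,0,0],[0,0,0]]]'

```text
clock: 6.32
position: [0.4485, 0.2661, 0.0374]
orientation: [0.701, 0.102, 0.698, -0.099]
contact_force: [0.8, 0.1, -0.1]
grip_width: 0.08
```

```bash
python3 plan.py .625 .232 .20 14.9
```

```text
t 6.3167 pos [0.448 0.266 0.037] w 0.08000272141847935 F [ 0.79   0.089 -0.122] yaw 73.68858969863318
rotvec [ 1.026  0.001 -0.005] shift before [-161.877   17.45   179.614] after [-162.59   161.831   78.391]
```

Call:
servo_tool --commands '[[0,[-30,0,0],[0,0,0]],[0,[-40,0,0],[0,0,0]],[0,[-40,0,0],[0,0,0]],[0,[-40,0,0],[0.125,0,0]],[0,[-10,0,0],[0.125,0,0]]]'

```text
clock: 6.73
position: [0.4451, 0.2642, 0.1989]
orientation: [0.68, 0.187, 0.683, -0.19]
contact_force: [1.0, -0.2, 0.8]
grip_width: 0.0879
```

Call:
servo_tool --commands '[[0,[0,0,0],[0.125,0,0]],[0,[0,0,0],[0.125,0,0]],[0,[0,0,0],[0.125,0,0]],[0,[0,0,0],[0.125,0,0]],[0,[0,0,0],[0.125,0,0]]]'

```text
clock: 7.15
position: [0.4477, 0.2657, 0.206]
orientation: [0.591, 0.39, 0.59, -0.387]
contact_force: [0.1, 0.3, -0.6]
grip_width: 0.0875
```

```bash
python3 plan.py .622 .232 .14 14.9
```

```text
t 7.15 pos [0.448 0.266 0.206] w 0.08745968585231875 F [ 0.058  0.318 -0.628] yaw 23.26812021147873
rotvec [ 0.146 -0.001 -0.004] shift before [ 66.545 146.541  99.866] after [ 65.965 159.798  77.387]
```

Call:
servo_tool --commands '[[0,[0,0,0],[0.125,0,-0.004]],[0,[0,36,18],[0.02,0,0]],[0,[0,36,18],[0,0,0]],[0,[10,36,18],[0,0,0]],[0,[15,36,18],[0,0,0]]]'

```text
clock: 7.57
position: [0.6022, 0.2345, 0.1836]
orientation: [0.56, 0.432, 0.561, -0.431]
contact_force: [0.4, 0.5, -0.2]
grip_width: 0.0877
```

Call:
servo_tool --commands '[[0,[20,8,4],[0,0,0]],[0,[10,0,0],[0,0,0]],[0,[0,0,0],[0,0,0]]]'

```text
clock: 7.82
position: [0.6176, 0.2299, 0.1498]
orientation: [0.559, 0.433, 0.559, -0.432]
contact_force: [-0.0, -0.3, 0.2]
grip_width: 0.0877
```

```bash
python3 plan.py .625 .232 .032 14.9
python3 - <<'E'
from h import *
c=snap("wrist","w3.png"); im=c["image"]
m=((im.min(2)>130)&(np.ptp(im,axis=2)<40)).astype(np.uint8)
n,l,st,ce=cv2.connectedComponentsWithStats(m)
for i in range(1,n):
    if st[i][4]>300:
        cs,_=cv2.findContours((l==i).astype(np.uint8),0,1)
        p=np.array([world(c,q[0].astype(float),.066)[:2] for q in max(cs,key=len)]); print(ce[i],st[i],cv2.minAreaRect((p*1000).astype(np.float32)))
for d in ctrl.spot_point("tin_white","wrist"): print(d["conf"],d["position"],world(c,d["position"],0))
E
```

```text
t 7.8167 pos [0.618 0.23  0.15 ] w 0.0876857872780957 F [-0.007 -0.256  0.16 ] yaw 14.547325843372507
rotvec [-0.006 -0.001 -0.002] shift before [117.776   7.447  -0.003] after [117.761   7.68   -0.102]
[287.34456727 217.41763279] [ 256  188   63   61 3709] ((624.2577514648438, 229.5890350341797), (50.62023162841797, 50.993873596191406), 15.897854804992676)
0.93 [363.1, 99.6] [0.67049493 0.34256851 0.        ]
0.82 [249.5, 303.0] [0.61573199 0.10286299 0.        ]
0.66 [290.8, 200.7] [0.62977541 0.22971893 0.        ]
```

View pics/w3.png

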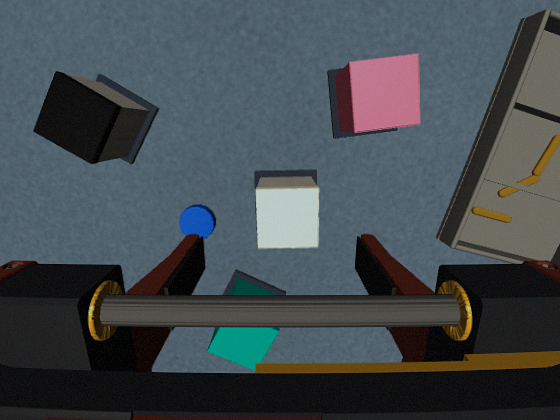

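The white lid is at px (287,217), the black tin is standing upright back in its place, and the blue cap at (197,222) clears the left finger. Descending.

Call:
servo_tool --commands '[[0,[20,6,2],[-0.024,-0.001,-0.002]],[0,[28,0,0],[0,0,0]],[0,[28,0,0],[0,0,0]],[0,[20,0,0],[0,0,0]],[0,[0,0,0],[0,0,0]]]'

```text
clock: 8.33
position: [0.6228, 0.2349, 0.0622]
orientation: [0.568, 0.427, 0.564, -0.42]
contact_force: [-1.0, 0.5, 0.4]
grip_width: 0.0877
```

```bash
python3 plan.py .6245 .2297 .032 15.9
```

```text
t 8.3333 pos [0.623 0.235 0.062] w 0.0877429354080559 F [-1.036  0.498  0.355] yaw 16.345317209798694
rotvec [ 0.008 -0.002 -0.011] shift before [30.143 -0.153  5.56 ] after [30.151  0.236  5.514]
```

Call:
servo_tool --commands '[[0,[8,0,6],[0.008,-0.002,-0.011]],[0,[12,0,0],[0,0,0]],[0,[5,0,0],[0,0,0]],[0,[0,0,0],[0,0,0]]]'

```text
clock: 8.67
position: [0.6249, 0.231, 0.0408]
orientation: [0.566, 0.427, 0.564, -0.424]
contact_force: [0.2, -0.7, -0.2]
grip_width: 0.088
```

```bash
python3 plan.py .6245 .2297 .032 15.9
```

```text
t 8.6667 pos [0.625 0.231 0.041] w 0.08803634425767036 F [ 0.224 -0.652 -0.192] yaw 15.990896075567772
rotvec [ 0.002  0.    -0.004] shift before [ 8.814 -0.838  1.168] after [ 8.817 -0.798  1.171]
```

Call:
servo_tool --commands '[[0,[9,-1,1],[0.002,0,-0.004]],[0,[0,0,0],[0,0,0]],[0,[0,0,0],[0,0,0]]]' --newtons 45

```text
clock: 8.92
position: [0.6254, 0.2301, 0.0329]
orientation: [0.565, 0.427, 0.564, -0.425]
contact_force: [0.6, -0.1, 0.0]
grip_width: 0.0876
```

```bash
python3 plan.py .6245 .2297 .032 15.9
```

```text
t 8.9167 pos [0.625 0.23  0.033] w 0.0875629997803765 F [ 0.567 -0.063  0.033] yaw 15.857498661532075
rotvec [-0.001  0.    -0.003] shift before [ 0.852 -0.998  0.156] after [ 0.855 -0.996  0.156]
```

Call:
servo_tool --commands '[[1,[0,-1,0],[0,0,-0.002]],[1,[0,0,0],[0,0,0]],[1,[0,0,0],[0,0,0]],[1,[0,0,0],[0,0,0]],[1,[0,0,0],[0,0,0]]]'

```text
clock: 9.33
position: [0.6251, 0.2299, 0.034]
orientation: [0.565, 0.427, 0.564, -0.426]
contact_force: [-0.4, -0.7, 0.3]
grip_width: 0.0578
```

Call:
servo_tool --commands '[[1,[0,0,0],[0,0,0]],[1,[0,0,0],[0,0,0]],[1,[0,0,0],[0,0,0]]]'

```text
clock: 9.58
position: [0.6249, 0.2299, 0.0341]
orientation: [0.564, 0.427, 0.564, -0.426]
contact_force: [0.7, 0.6, -0.0]
grip_width: 0.0501
```

```bash
python3 plan.py .6245 .2297 .10 15.9
```

```text
t 9.5833 pos [0.625 0.23  0.034] w 0.05006976325881686 F [ 0.696  0.584 -0.023] yaw 15.842695727849438
rotvec [-0.001 -0.    -0.002] shift before [-65.948  -0.29    0.051] after [-65.948  -0.405   0.055]
```

Call:
servo_tool --commands '[[1,[-8,0,0],[0,0,0]],[1,[-15,0,0],[0,0,0]],[1,[-20,0,0],[0,0,0]],[1,[-20,0,0],[0,0,0]],[1,[-10,0,0],[0,0,0]]]'

```text
clock: 10.0
position: [0.6196, 0.228, 0.1058]
orientation: [0.562, 0.423, 0.566, -0.43]
contact_force: [0.7, -0.5, -6.8]
grip_width: 0.0498
```

Call:
servo_tool --commands '[[1,[0,0,0],[0,0,0]],[1,[0,0,0],[0,0,0]],[1,[0,0,0],[0,0,0]],[1,[0,0,0],[0,0,0]]]'

```text
clock: 10.33
position: [0.6201, 0.2282, 0.1085]
orientation: [0.562, 0.424, 0.566, -0.429]
contact_force: [0.5, -0.2, -6.5]
grip_width: 0.0499
```

```bash
python3 plan.py .51 -.172 .16 93.5;  python3 plan.py .51 -.172 .16 -86.5; python3 -c "
from h import *
s=ctrl.state();print(s['q'],s['moment'])"
```

```text
t 10.3333 pos [0.62  0.228 0.108] w 0.04989233412892329 F [ 0.525 -0.23  -6.512] yaw 15.847776960398836
rotvec [-1.355 -0.005  0.008] shift before [ -49.464 -215.612  354.982] after [ -51.548 -392.756 -134.286]
t 10.3333 pos [0.62  0.228 0.108] w 0.04989233412892329 F [ 0.525 -0.23  -6.512] yaw 15.847776960398836
rotvec [1.786 0.008 0.006] shift before [ -49.464 -215.612  354.982] after [-51.548 392.756 134.286]
[ 3.34685690e-01  6.27379469e-01  1.61137557e+00 -5.82397782e-05
  9.11618436e-01  5.81232403e-02] [-0.0681691  -0.0220668   0.03465854]
```

White weighs about 6.5 N and black about 2 N, so white is the heavier. Next I lift higher and carry it over to the nest.

Call:
servo_tool --commands '[[1,[-25,0,0],[0,0,0]],[1,[-30,0,0],[0,0,0]],[1,[0,-12,20],[0,0,0]],[1,[0,-20,33],[0,0,0]],[1,[0,-20,33],[0,0,0]]]'

```text
clock: 10.75
position: [0.5927, 0.135, 0.1602]
orientation: [0.563, 0.42, 0.569, -0.428]
contact_force: [0.4, -1.0, -6.4]
grip_width: 0.0501
```

Call:
servo_tool --commands '[[1,[0,-20,33],[0,0,0]],[1,[0,-20,33],[0,0,0]],[1,[0,-20,33],[0,0,0]],[1,[0,-20,33],[0,0,0]],[1,[0,-20,33],[0,0,0]]]'

```text
clock: 11.17
position: [0.5374, -0.0579, 0.1577]
orientation: [0.562, 0.418, 0.572, -0.428]
contact_force: [0.7, -0.2, -5.5]
grip_width: 0.0499
```

Call:
servo_tool --commands '[[1,[0,-20,33],[0,0,0]],[1,[0,-20,30],[0,0,0]],[1,[0,-15,25],[0,0,0]],[1,[0,0,0],[-0.06,0,0]],[1,[0,0,0],[-0.12,0,0]]]'

```text
clock: 11.58
position: [0.5025, -0.1694, 0.1549]
orientation: [0.594, 0.366, 0.609, -0.378]
contact_force: [0.3, 1.2, -6.3]
grip_width: 0.0497
```

Call:
servo_tool --commands '[[1,[0,0,0],[-0.12,0,0]],[1,[0,0,0],[-0.12,0,0]],[1,[0,0,0],[-0.12,0,0]],[1,[0,0,0],[-0.12,0,0]],[1,[0,0,0],[-0.12,0,0]]]'

```text
clock: 12.0
position: [0.499, -0.1711, 0.1507]
orientation: [0.675, 0.166, 0.698, -0.172]
contact_force: [0.4, 0.1, -6.8]
grip_width: 0.0498
```

Call:
servo_tool --commands '[[1,[0,0,0],[-0.12,0,0]],[1,[0,0,0],[-0.12,0,0]],[1,[0,0,0],[-0.12,0,0]],[1,[0,0,0],[0,0,0]]]'

```text
clock: 12.33
position: [0.4969, -0.1705, 0.1473]
orientation: [0.692, 0.036, 0.72, -0.037]
contact_force: [0.9, -0.0, -7.0]
grip_width: 0.0497
```

```bash
python3 plan.py .50 -.172 .16 93.5
```

```text
t 12.3333 pos [ 0.497 -0.17   0.147] w 0.04969277208519792 F [ 0.88  -0.012 -6.958] yaw 84.09829994641886
rotvec [-0.164 -0.04  -0.001] shift before [-12.822  -1.239   2.697] after [-12.708  -1.716   2.963]
```

Call:
servo_tool --commands '[[1,[0,0,0],[-0.1,-0.03,0]],[1,[0,0,0],[-0.06,-0.01,0]],[1,[0,0,0],[0,0,0]]]'

```text
clock: 12.58
position: [0.496, -0.17, 0.1453]
orientation: [0.706, -0.018, 0.707, 0.019]
contact_force: [-0.0, 0.2, -6.9]
grip_width: 0.0497
```

```bash
python3 plan.py .50 -.172 .16 93.5
python3 - <<'E'
from h import *
np.set_printoptions(precision=4,suppress=True)
c=snap("wrist","w4.png")
for t in ["entry","lips","seat","nest","stop"]:
  for d in ctrl.spot_point(t,"wrist")[:2]: print(t,d["conf"],d["position"],world(c,d["position"],.03))
import pickle; pickle.dump(c,open("w4.pkl","wb"))
E
```

```text
t 12.5833 pos [ 0.496 -0.17   0.145] w 0.049660081193738104 F [-0.     0.245 -6.874] yaw 93.02554495200337
rotvec [-0.008 -0.001 -0.002] shift before [-14.729  -2.164   3.852] after [-14.72   -2.219   3.855]
stop 0.37 [273.8, 353.5] [ 0.6576 -0.1672  0.03  ]
```

View pics/w4.png

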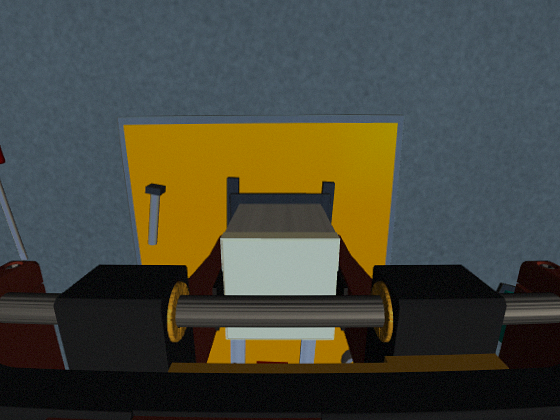

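Run:
```python
from h import *
import pickle
np.set_printoptions(precision=4,suppress=True)
c=pickle.load(open("w4.pkl","rb")); im=c["image"].astype(int); R_=im[...,2]
def edges(r,a,b,thr=110):
    v=R_[r,a:b]; o=[]
    for i in range(len(v)-1):
        if (v[i]>thr)!=(v[i+1]>thr): o.append(a+i+(thr-v[i])/(v[i+1]-v[i]))
    return o
for r in (183,186,190): 
    e=edges(r,200,360); print(r,np.round(e,1),[world(c,(x,r),.038)[:2] for x in e])
print(np.array([R_[k,222:242] for k in range(172,196,1)])[:, 3:16])
for r in (345,350,355,360): print(r,[tuple(im[r,x]) for x in range(224,250,2)])
for r in (345,352): print(r,[tuple(im[r,x]) for x in range(294,322,2)])
# panel outer edges
for r in (150,200):
    row=im[r]; ora=(row[:,2]>150)&(row[:,0]<60); xs=np.where(ora)[0]; print(r,xs.min(),xs.max(),world(c,(xs.min(),r),.03),world(c,(xs.max()+.0,r),.03))
```

```text
183 [226.2 238.9 321.6 334.5] [array([ 0.4755, -0.2174]), array([ 0.475 , -0.2063]), array([ 0.4711, -0.1346]), array([ 0.4705, -0.1233])]
186 [226.2 238.9 321.4 334.4] [array([ 0.4782, -0.2173]), array([ 0.4776, -0.2062]), array([ 0.4738, -0.1345]), array([ 0.4731, -0.1231])]
190 [226.1 238.9 321.1 334. ] [array([ 0.4818, -0.2174]), array([ 0.4812, -0.2062]), array([ 0.4773, -0.1345]), array([ 0.4767, -0.1232])]
[[171 173 172 167 171 172 166 172 170 171 168 171 168]
 [170 172 168 169 170 172 168 170 170 169 170 171 169]
 [169 170 170 169 169 172 171 169 168 167 169 170 171]
 [171 172 170 176 171 176 174 176 176 172 172 170 172]
 [169 170 155 134 130 135 135 139 141 138 147 152 153]
 [172 159 109  46  38  46  49  49  58  65  72  80  85]
 [175 131  47  22  29  21  22  24  20  15  19  22  14]
 [172 123  54  28  38  31  30  34  33  29  31  32  30]
 [176 122  47  29  36  32  34  35  35  30  34  34  37]
 [176 123  47  28  40  34  33  35  36  30  27  29  31]
 [173 120  50  29  34  35  32  35  34  37  32  38  32]
 [176 121  52  32  36  32  34  34  31  31  32  33  35]
 [174 121  48  34  35  
[... 3781 characters left out ...]
7), np.int64(170)), (np.int64(0), np.int64(118), np.int64(173)), (np.int64(93), np.int64(83), np.int64(72)), (np.int64(149), np.int64(124), np.int64(109)), (np.int64(152), np.int64(130), np.int64(114)), (np.int64(155), np.int64(133), np.int64(116)), (np.int64(161), np.int64(137), np.int64(117)), (np.int64(155), np.int64(130), np.int64(112)), (np.int64(158), np.int64(135), np.int64(116)), (np.int64(150), np.int64(134), np.int64(128)), (np.int64(0), np.int64(117), np.int64(170)), (np.int64(0), np.int64(117), np.int64(166)), (np.int64(0), np.int64(118), np.int64(168))]
150 127 394 [ 0.4521 -0.3066  0.03  ] [ 0.4397 -0.0723  0.03  ]
200 133 390 [ 0.4973 -0.3042  0.03  ] [ 0.4847 -0.0693  0.03  ]
```

Run:
```python
from h import *
import pickle
np.set_printoptions(precision=4,suppress=True)
c=pickle.load(open("w4.pkl","rb")); im=c["image"].astype(int); B=im[...,0]
M=[]
for r in (344,348,352,356,360):
    v=B[r]; e=[]
    for a in list(range(222,254))+list(range(292,326)):
        if (v[a]>75)!=(v[a+1]>75): e.append(a+(75-v[a])/(v[a+1]-v[a]))
    P=[world(c,(x,r),.042)[:2] for x in e]; print(r,np.round(e,1),np.array(P).round(4).tolist())
    if len(P)==4: M.append(np.mean(P,0))
m=np.mean(M,0); n=np.array([.4760,-.17035]); print(m,n,np.degrees(np.arctan2(*(m-n)[::-1])))
for x in (229,232,236,325,328,332):
    v=im[165:195,x,2]; i=np.where(v<100)[0][0]; rr=165+i-1+(100-v[i-1])/(v[i]-v[i-1]); print(x,rr,world(c,(x,rr),.038))
red=(im[...,2]>100)&(im[...,1]<40)&(im[...,0]<40); red[:300]=0; red[:, :240]=0; red[:,310:]=0
ys,xs=np.where(red); print(ys.min(),ys.max(),xs.min(),xs.max(),world(c,(xs.mean(),ys.min()),.069))
```

```text
344 [229.9 245.1 300.5 315.3] [[0.6382, -0.212], [0.6373, -0.1967], [0.6343, -0.1413], [0.6336, -0.1265]]
348 [230.  245.  300.3 314.7] [[0.643, -0.2119], [0.6421, -0.1968], [0.6391, -0.1412], [0.6384, -0.1266]]
352 [230.  244.8 299.8 314.5] [[0.6479, -0.2118], [0.647, -0.1968], [0.644, -0.1413], [0.6433, -0.1264]]
356 [230.1 244.7 299.5 314.2] [[0.6528, -0.2117], [0.6519, -0.1969], [0.6489, -0.1412], [0.6482, -0.1263]]
360 [230.1 244.6 299.3 313.5] [[0.6578, -0.2116], [0.6569, -0.1969], [0.6539, -0.1411], [0.6532, -0.1266]]
[ 0.6456 -0.1691] [ 0.476  -0.1704] 0.4271431372335145
229 176.32608695652175 [ 0.4696 -0.215   0.038 ]
232 176.43333333333334 [ 0.4695 -0.2124  0.038 ]
236 176.72222222222223 [ 0.4696 -0.2089  0.038 ]
325 180.80555555555554 [ 0.469  -0.1318  0.038 ]
328 181.16190476190476 [ 0.4692 -0.1291  0.038 ]
332 181.24742268041237 [ 0.4691 -0.1256  0.038 ]
361 362 260 287 [ 0.6323 -0.1718  0.069 ]
```

```bash
python3 - <<'E'
from h import *
import pickle
c=pickle.load(open("w4.pkl","rb")); im=c["image"].astype(int); s=ctrl.state()
zt=s["position"][2]-.0341+.066
for r in (245,255,265,275):
    v=im[r].min(1)>130; xs=np.where(v[200:360])[0]+200
    print(r,xs.min(),xs.max(),world(c,(xs.min()-.5,r),zt),world(c,(xs.max()+.5,r),zt))
print(s["position"],zt)
E
python3 plan.py .526 -.170 .085 90.4
```

```text
245 221 339 [ 0.47552069 -0.19606654  0.17774815] [ 0.47283299 -0.14579287  0.17774815]
255 221 338 [ 0.48010429 -0.19605923  0.17774815] [ 0.47741538 -0.14573104  0.17774815]
265 222 337 [ 0.48475485 -0.19562236  0.17774815] [ 0.48208847 -0.14566544  0.17774815]
275 224 336 [ 0.48947512 -0.19474325  0.17774815] [ 0.48685634 -0.1455959   0.17774815]
[ 0.49683715 -0.17021827  0.14584815] 0.17774815245180103
t 12.8833 pos [ 0.497 -0.17   0.146] w 0.05010423134628116 F [ 0.077  1.334 -6.157] yaw 93.02659976148844
rotvec [ 0.046 -0.001 -0.001] shift before [60.828 -1.385 29.173] after [60.848  0.015 29.164]
```

Call:
servo_tool --commands '[[1,[0,0,8],[0.046,0,0]],[1,[0,0,15],[0,0,0]],[1,[20,0,6],[0,0,0]],[1,[25,0,0],[0,0,0]],[1,[5,0,0],[0,0,0]]]'

```text
clock: 13.3
position: [0.5296, -0.1704, 0.0969]
orientation: [0.709, 0.0, 0.705, -0.001]
contact_force: [-1.6, 0.7, -5.8]
grip_width: 0.05
```

Call:
servo_tool --commands '[[1,[0,0,0],[0,0,0]]]'

```text
clock: 13.38
position: [0.5293, -0.1702, 0.0959]
orientation: [0.708, 0.001, 0.706, -0.001]
contact_force: [0.6, -0.2, -8.1]
grip_width: 0.0498
```

```bash
python3 plan.py .526 -.170 .067 90.4
```

```text
t 13.3833 pos [ 0.529 -0.17   0.096] w 0.04982589969267229 F [ 0.606 -0.213 -8.08 ] yaw 89.8400532059283
rotvec [-0.01   0.003  0.001] shift before [28.936  0.214 -3.359] after [28.946  0.232 -3.274]
```

Call:
servo_tool --commands '[[1,[10,0,-3],[-0.01,0.003,0]],[1,[10,0,0],[0,0,0]],[1,[4,0,0],[0,0,0]],[1,[0,0,0],[0,0,0]]]'

```text
clock: 13.72
position: [0.5264, -0.1705, 0.0717]
orientation: [0.707, -0.003, 0.707, 0.002]
contact_force: [0.3, 0.6, -6.7]
grip_width: 0.0499
```

```bash
python3 plan.py .526 -.170 .065 90.4
```

```text
t 13.7167 pos [ 0.526 -0.171  0.072] w 0.049920920328266304 F [ 0.336  0.604 -6.728] yaw 90.39510648124296
rotvec [-0.     0.001  0.001] shift before [ 6.728  0.531 -0.368] after [ 6.729  0.524 -0.364]
```

Call:
servo_tool --commands '[[1,[4,0,0],[0,0.001,0.001]],[1,[2,0,0],[0,0,0]],[1,[1,0,0],[0,0,0]],[1,[0,0,0],[0,0,0]]]'

```text
clock: 14.05
position: [0.5269, -0.1709, 0.065]
orientation: [0.707, -0.002, 0.707, 0.002]
contact_force: [0.1, -0.3, -6.2]
grip_width: 0.0499
```

```bash
python3 plan.py .526 -.170 .064 90.4
```

```text
t 14.05 pos [ 0.527 -0.171  0.065] w 0.04994225976171892 F [ 0.126 -0.305 -6.186] yaw 90.36644857129991
rotvec [-0.001  0.001  0.   ] shift before [ 1.008  0.895 -0.865] after [ 1.009  0.895 -0.864]
```

Call:
servo_tool --commands '[[1,[1,0,0],[0,0,0]],[1,[0,0,0],[0,0,0]]]'

```text
clock: 14.22
position: [0.5272, -0.171, 0.0643]
orientation: [0.708, -0.002, 0.707, 0.002]
contact_force: [-0.1, -0.6, -7.4]
grip_width: 0.0498
```

Call:
servo_tool --commands '[[1,[0.7,0,0],[0,0,0]],[1,[0,0,0],[0,0,0]]]'

```text
clock: 14.38
position: [0.5276, -0.1711, 0.0643]
orientation: [0.708, -0.003, 0.706, 0.002]
contact_force: [-0.1, -0.3, -6.4]
grip_width: 0.0497
```

Call:
servo_tool --commands '[[1,[0.7,0,0],[0,0,0]],[1,[0,0,0],[0,0,0]]]'

```text
clock: 14.55
position: [0.5279, -0.1712, 0.0643]
orientation: [0.708, -0.003, 0.706, 0.002]
contact_force: [0.4, -0.1, -6.0]
grip_width: 0.05
```

Call:
servo_tool --commands '[[1,[1.5,0,0],[0,0,0]]]'

```text
clock: 14.63
position: [0.5283, -0.1713, 0.0639]
orientation: [0.708, -0.003, 0.706, 0.002]
contact_force: [-7.1, 1.8, 27.9]
grip_width: 0.0496
```

Call:
servo_tool --commands '[[1,[1.5,0,0],[0,0,0]]]'

```text
clock: 14.72
position: [0.5283, -0.1713, 0.064]
orientation: [0.708, -0.002, 0.706, 0.002]
contact_force: [-7.1, 1.4, 19.6]
grip_width: 0.0497
```

Call:
servo_tool --commands '[[1,[0,0,0],[0,0,0]]]'

```text
clock: 14.8
position: [0.5283, -0.1714, 0.0646]
orientation: [0.708, -0.002, 0.706, 0.002]
contact_force: [-0.8, -0.5, -6.5]
grip_width: 0.0496
```

```bash
python3 plan.py .526 -.170 .064 90.4
```

```text
t 14.8 pos [ 0.528 -0.171  0.065] w 0.04957946601504122 F [-0.841 -0.462 -6.534] yaw 90.33463523870994
rotvec [-0.001  0.004  0.001] shift before [ 0.555  1.367 -2.342] after [ 0.564  1.369 -2.339]
```

Call:
servo_tool --commands '[[1,[0,1.4,0],[-0.001,0.004,0.001]],[1,[0,0,6],[0,0,0]],[1,[0,0,6],[0,0,0]],[1,[0,0,0],[0,0,0]]]'

```text
clock: 15.13
position: [0.5415, -0.1698, 0.064]
orientation: [0.707, -0.002, 0.707, 0.002]
contact_force: [-1.7, -0.2, 3.3]
grip_width: 0.0502
```

```bash
python3 plan.py .57 -.1697 .0645 90.4
```

```text
t 15.1333 pos [ 0.541 -0.17   0.064] w 0.05022750217276289 F [-1.689 -0.182  3.336] yaw 90.38733425594639
rotvec [-0. -0.  0.] shift before [-0.514 -0.084 28.531] after [-0.506 -0.091 28.531]
```

Call:
servo_tool --commands '[[1,[-0.2,0,8],[0,0,0]],[1,[-0.2,0,8],[0,0,0]],[1,[-0.2,0,8],[0,0,0]],[1,[0,0,0],[0,0,0]]]'

```text
clock: 15.47
position: [0.5666, -0.1696, 0.0643]
orientation: [0.706, -0.003, 0.708, 0.003]
contact_force: [0.8, 0.1, -7.0]
grip_width: 0.0501
```

```bash
python3 plan.py .6464 -.1692 .0645 90.4
```

```text
t 15.4667 pos [ 0.567 -0.17   0.064] w 0.05009396842180805 F [ 0.795  0.078 -7.031] yaw 90.41646852726932
rotvec [ 0.    -0.003 -0.   ] shift before [-0.45  -0.166 79.773] after [-0.232 -0.143 79.774]
```

Call:
servo_tool --commands '[[1,[0,0,7],[0,-0.003,0]],[1,[0,0,7],[0,0,0]],[1,[0,0,7],[0,0,0]],[1,[0,0,0],[0,0,0]]]'

```text
clock: 15.8
position: [0.5872, -0.1693, 0.0643]
orientation: [0.706, -0.003, 0.709, 0.003]
contact_force: [1.3, -0.1, -7.4]
grip_width: 0.05
```

```bash
python3 plan.py .6464 -.1692 .0645 90.4
```

```text
t 15.8 pos [ 0.587 -0.169  0.064] w 0.050011310889896986 F [ 1.316 -0.143 -7.371] yaw 90.4591901167407
rotvec [ 0.001 -0.004 -0.001] shift before [-0.42  -0.421 59.17 ] after [-0.161 -0.36  59.172]
```

Call:
servo_tool --commands '[[1,[0,-0.3,8],[0.001,-0.005,-0.001]],[1,[0,0,8],[0,-0.003,0]],[1,[0,0,8],[0,-0.003,0]],[1,[0,0,0],[0,0,0]]]'

```text
clock: 16.13
position: [0.6112, -0.1691, 0.0641]
orientation: [0.708, -0.003, 0.706, 0.003]
contact_force: [0.5, 0.0, -7.0]
grip_width: 0.0498
```

```bash
python3 plan.py .6464 -.1692 .0645 90.4
```

```text
t 16.1333 pos [ 0.611 -0.169  0.064] w 0.04976044993169653 F [ 0.521  0.001 -7.038] yaw 90.42094858082307
rotvec [ 0.     0.004 -0.   ] shift before [-0.255 -0.362 35.213] after [-0.379 -0.35  35.212]
```

Call:
servo_tool --commands '[[1,[-0.2,-0.3,7],[0,0.003,0]],[1,[0,0,7],[0,0,0]],[1,[0,0,7],[0,0,0]],[1,[0,0,0],[0,0,0]]]'

```text
clock: 16.47
position: [0.6315, -0.169, 0.0641]
orientation: [0.705, -0.002, 0.709, 0.003]
contact_force: [-2.9, -0.4, -0.2]
grip_width: 0.05
```

Call:
servo_tool --commands '[[1,[-0.2,0,3],[0,0,0]],[1,[0,0,3],[0,0,0]],[1,[0,0,0],[0,0,0]]]'

```text
clock: 16.72
position: [0.6317, -0.169, 0.0645]
orientation: [0.7, -0.002, 0.714, 0.004]
contact_force: [-1.3, 0.5, -2.3]
grip_width: 0.0497
```

```bash
python3 plan.py .6464 -.1692 .0645 90.4
```

```text
t 16.7167 pos [ 0.632 -0.169  0.065] w 0.04974581123885024 F [-1.298  0.502 -2.263] yaw 90.49584771137212
rotvec [ 0.002 -0.019 -0.002] shift before [-0.25  -0.29  14.694] after [ 0.026 -0.265 14.697]
```

Run:
```python
from h import *
import pickle
np.set_printoptions(precision=4,suppress=True)
c=pickle.load(open("w4.pkl","rb"))
print(c["origin"],world(c,(273,361),.043),world(c,(273,361),.069))
c=snap("scene","s2.png"); cv2.imwrite("pics/s2c.png",cv2.resize(c["image"][170:270,130:290],(800,500),interpolation=cv2.INTER_CUBIC))
for t in ["stop","lips","seat","entry"]:
  for d in ctrl.spot_point(t,"scene")[:2]: print(t,d["conf"],d["position"],world(c,d["position"],.03))
for x in (.6316,.6464): print(pix(c,(x,-.1692,.096)), pix(c,(x+.025,-.1692,.069)))
```

```text
[ 0.426  -0.1739  0.2969] [ 0.6556 -0.1679  0.043 ] [ 0.6321 -0.1685  0.069 ]
stop 0.58 [201.0, 238.0] [ 0.6626 -0.1686  0.03  ]
lips 0.91 [208.3, 219.4] [ 0.5831 -0.1733  0.03  ]
lips 0.42 [344.7, 234.6] [0.5852 0.1855 0.03  ]
seat 0.73 [204.6, 229.9] [ 0.629  -0.1695  0.03  ]
seat 0.36 [374.5, 219.1] [0.5026 0.2642 0.03  ]
entry 0.56 [216.7, 206.6] [ 0.5205 -0.1677  0.03  ]
[202.2778 209.199 ] [200.1401 223.9702]
[200.4635 212.5835] [198.2935 227.5505]
```

View pics/s2c.png

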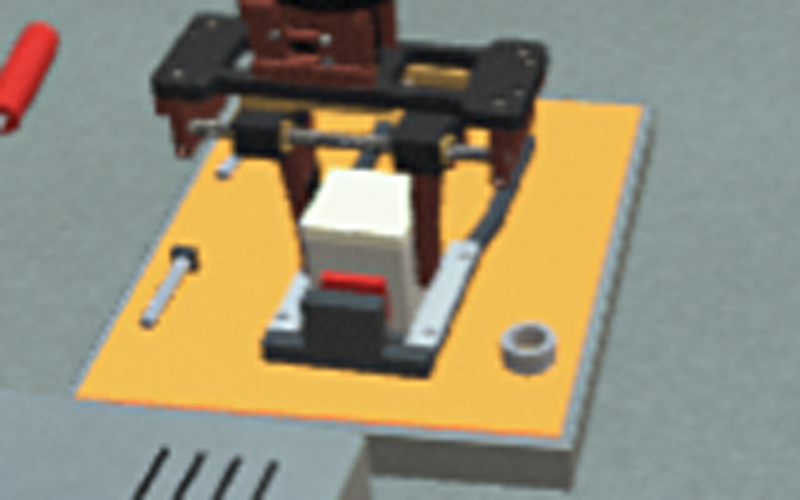

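Call:
servo_tool --commands '[[1,[0,0,-1.5],[0.002,-0.019,-0.002]],[1,[0,0,0],[0,-0.004,0]]]'

```text
clock: 17.13
position: [0.6299, -0.169, 0.0641]
orientation: [0.709, -0.002, 0.706, 0.003]
contact_force: [-3.8, -0.4, 3.7]
grip_width: 0.0496
```

```bash
python3 plan.py .6316 -.1692 .0645 90.4
```

```text
t 17.1333 pos [ 0.63  -0.169  0.064] w 0.0496139278798595 F [-3.763 -0.407  3.72 ] yaw 90.38568053970042
rotvec [-0.     0.004 -0.   ] shift before [-0.404 -0.261  1.745] after [-0.412 -0.262  1.743]
```

Call:
servo_tool --commands '[[1,[-0.3,0,0.5],[0,0.003,0]]]'

```text
clock: 17.22
position: [0.6302, -0.1689, 0.0641]
orientation: [0.708, -0.002, 0.707, 0.003]
contact_force: [0.2, 0.4, -6.3]
grip_width: 0.0501
```

Call:
servo_tool --commands '[[1,[0,0,0.7],[0,0,0]]]'

```text
clock: 17.3
position: [0.6307, -0.1688, 0.064]
orientation: [0.707, -0.002, 0.707, 0.003]
contact_force: [-6.6, -0.9, 3.8]
grip_width: 0.0496
```

Call:
servo_tool --commands '[[1,[0,0,0.7],[0,0,0]]]'

```text
clock: 17.38
position: [0.6307, -0.1689, 0.0641]
orientation: [0.706, -0.002, 0.708, 0.003]
contact_force: [-8.2, 0.4, 4.8]
grip_width: 0.05
```

```bash
python3 plan.py .6316 -.1692 .0645 90.4
```

```text
t 17.3833 pos [ 0.631 -0.169  0.064] w 0.050043740517174494 F [-8.236  0.403  4.848] yaw 90.38570523460447
rotvec [-0.    -0.002 -0.001] shift before [-0.416 -0.345  0.893] after [-0.414 -0.346  0.894]
```

Call:
servo_tool --commands '[[1,[-0.3,0,0.8],[0,-0.003,0]]]'

```text
clock: 17.47
position: [0.6309, -0.1688, 0.0641]
orientation: [0.707, -0.002, 0.708, 0.003]
contact_force: [-4.7, -1.1, -3.6]
grip_width: 0.0501
```

Call:
servo_tool --commands '[[1,[-0.3,0,0.8],[0,-0.003,0]]]'

```text
clock: 17.55
position: [0.6309, -0.1689, 0.0641]
orientation: [0.707, -0.002, 0.707, 0.003]
contact_force: [-6.4, -0.3, -0.5]
grip_width: 0.0497
```

```bash
python3 plan.py .6316 -.1692 .0645 90.4
```

```text
t 17.55 pos [ 0.631 -0.169  0.064] w 0.049737694614416635 F [-6.424 -0.316 -0.45 ] yaw 90.41097178995376
rotvec [ 0.    -0.001 -0.001] shift before [-0.41  -0.343  0.691] after [-0.409 -0.343  0.692]
```

Call:
servo_tool --commands '[[1,[-0.3,0,1.2],[0,-0.003,0]],[1,[-0.3,0,1.2],[0,-0.003,0]]]'

```text
clock: 17.72
position: [0.6309, -0.1689, 0.0641]
orientation: [0.707, -0.002, 0.708, 0.003]
contact_force: [-7.1, -1.1, 1.8]
grip_width: 0.0499
```

Call:
servo_tool --commands '[[1,[-0.3,0,1.4],[0,-0.003,0]],[1,[-0.3,0,1.4],[0,-0.003,0]]]'

```text
clock: 17.88
position: [0.631, -0.1689, 0.0641]
orientation: [0.706, -0.002, 0.708, 0.004]
contact_force: [-8.0, -1.4, 1.4]
grip_width: 0.0498
```

```bash
python3 plan.py .6316 -.1692 .0645 90.4
```

```text
t 17.8833 pos [ 0.631 -0.169  0.064] w 0.049753038513072716 F [-7.967 -1.412  1.435] yaw 90.44103577760319
rotvec [ 0.001 -0.003 -0.003] shift before [-0.361 -0.31   0.635] after [-0.359 -0.31   0.637]
```

Call:
servo_tool --commands '[[1,[-0.4,0,1.8],[0,-0.004,0]],[1,[-0.4,0,1.8],[0,-0.004,0]]]'

```text
clock: 18.05
position: [0.6313, -0.1689, 0.0642]
orientation: [0.706, -0.002, 0.708, 0.004]
contact_force: [-9.4, -1.0, 3.2]
grip_width: 0.0499
```

Call:
servo_tool --commands '[[1,[-0.4,0,2.1],[0,-0.005,0]],[1,[-0.4,0,2.1],[0,-0.005,0]]]'

```text
clock: 18.22
position: [0.6313, -0.1689, 0.0642]
orientation: [0.706, -0.001, 0.708, 0.005]
contact_force: [-9.4, -1.7, 2.9]
grip_width: 0.0499
```

```bash
python3 plan.py .6316 -.1692 .0645 90.4
```

```text
t 18.2167 pos [ 0.631 -0.169  0.064] w 0.04988473367911895 F [-9.426 -1.742  2.877] yaw 90.46810551285368
rotvec [ 0.001 -0.003 -0.005] shift before [-0.303 -0.322  0.281] after [-0.301 -0.323  0.282]
```

Call:
servo_tool --commands '[[1,[-0.7,0,2.5],[0,-0.005,-0.004]],[1,[-0.7,0,2.5],[0,-0.005,-0.003]]]'

```text
clock: 18.38
position: [0.6318, -0.1688, 0.0641]
orientation: [0.706, -0.003, 0.709, 0.003]
contact_force: [-11.0, -2.4, 1.6]
grip_width: 0.0499
```

Call:
servo_tool --commands '[[1,[-0.7,0,2.8],[0,-0.005,-0.002]],[1,[-0.7,0,2.8],[0,-0.005,0]]]'

```text
clock: 18.55
position: [0.632, -0.1688, 0.0642]
orientation: [0.705, -0.004, 0.71, 0.002]
contact_force: [-12.3, -3.3, 2.8]
grip_width: 0.0497
```

```bash
python3 plan.py .6316 -.1692 .0645 90.4
```

```text
t 18.55 pos [ 0.632 -0.169  0.064] w 0.049736126923162184 F [-12.261  -3.307   2.797] yaw 90.48331884714226
rotvec [ 0.001 -0.007  0.002] shift before [-0.247 -0.416 -0.441] after [-0.251 -0.416 -0.439]
```

Call:
servo_tool --commands '[[1,[-0.7,-0.2,2.6],[0,-0.007,0]],[1,[-0.7,-0.2,2.6],[0,-0.007,0]],[1,[-0.7,0,2.6],[0,-0.007,0]],[1,[-0.7,0,2.6],[0,-0.007,0]]]'

```text
clock: 18.88
position: [0.6319, -0.1689, 0.0642]
orientation: [0.706, -0.002, 0.708, 0.004]
contact_force: [-11.2, -2.4, 1.7]
grip_width: 0.0497
```

Call:
servo_tool --commands '[[1,[-0.7,0,2.6],[0,-0.007,0]],[1,[-0.7,0,2.6],[0,-0.007,0]],[1,[-0.7,0,2.6],[0,-0.007,0]],[1,[-0.7,0,2.6],[0,-0.007,0]]]'

```text
clock: 19.22
position: [0.6318, -0.169, 0.0642]
orientation: [0.707, -0.002, 0.707, 0.005]
contact_force: [-11.2, -1.7, 2.8]
grip_width: 0.0499
```

```bash
python3 plan.py .6316 -.1692 .0645 90.4
```

```text
t 19.2167 pos [ 0.632 -0.169  0.064] w 0.049909889562948326 F [-11.198  -1.712   2.775] yaw 90.52844981790635
rotvec [ 0.002 -0.    -0.005] shift before [-0.345 -0.185 -0.22 ] after [-0.344 -0.187 -0.219]
```

Call:
servo_tool --commands '[[1,[-0.8,0,2.9],[0,-0.006,-0.003]],[1,[-0.8,0,3.1],[0,-0.006,-0.002]],[1,[-0.8,0,3.1],[0,-0.006,0]]]'

```text
clock: 19.47
position: [0.6322, -0.1689, 0.0641]
orientation: [0.706, -0.002, 0.708, 0.004]
contact_force: [-13.1, -2.6, 3.8]
grip_width: 0.0498
```

Call:
servo_tool --commands '[[1,[-0.8,0,3.1],[0,-0.006,0]],[1,[-0.8,0,3.1],[0,-0.006,0]],[1,[-0.8,0,3.1],[0,-0.006,0]]]'

```text
clock: 19.72
position: [0.6323, -0.1689, 0.0643]
orientation: [0.705, -0.002, 0.709, 0.005]
contact_force: [-12.5, -1.2, 3.8]
grip_width: 0.0498
```

Call:
servo_tool --commands '[[1,[-0.8,0,3.1],[0,-0.006,0]],[1,[-0.8,0,3.1],[0,-0.006,0]],[1,[-0.8,0,3.1],[0,-0.006,0]]]'

```text
clock: 19.97
position: [0.6324, -0.169, 0.0644]
orientation: [0.704, -0.001, 0.71, 0.006]
contact_force: [-13.3, -0.9, 3.2]
grip_width: 0.0496
```

```bash
python3 plan.py .6316 -.1692 .0645 90.4
```

```text
t 19.9667 pos [ 0.632 -0.169  0.064] w 0.049645478132575235 F [-13.302  -0.905   3.18 ] yaw 90.56851486820463
rotvec [ 0.003 -0.009 -0.007] shift before [-0.102 -0.151 -0.82 ] after [-0.108 -0.154 -0.819]
```

Call:
servo_tool --commands '[[1,[0,0,0.3],[0.002,-0.009,-0.007]],[1,[0,0,0.3],[0,-0.002,-0.001]]]'

```text
clock: 20.13
position: [0.6316, -0.1689, 0.0641]
orientation: [0.706, -0.003, 0.708, 0.003]
contact_force: [-4.0, -0.3, 0.5]
grip_width: 0.0501
```

```bash
python3 plan.py .6305 -.1692 .0641 90.4
```

```text
t 20.1333 pos [ 0.632 -0.169  0.064] w 0.050116882775587235 F [-4.006 -0.275  0.513] yaw 90.43046582376618
rotvec [ 0.001 -0.002  0.   ] shift before [ 0.015 -0.25  -1.062] after [ 0.013 -0.251 -1.062]
```

Level, flat and lightly loaded on the stop, so I release.

Call:
servo_tool --commands '[[1,[0,0,0],[0,-0.002,0]],[0.3,[0,0,0],[0,0,0]],[0,[0,0,0],[0,0,0]],[0,[0,0,0],[0,0,0]],[0,[0,0,0],[0,0,0]]]'

```text
clock: 20.55
position: [0.6361, -0.1695, 0.0658]
orientation: [0.71, -0.003, 0.704, 0.002]
contact_force: [0.6, 0.0, 0.4]
grip_width: 0.0728
```

Call:
servo_tool --commands '[[0,[0,0,0],[0,0,0]],[0,[-8,0,0],[0,0,0]],[0,[-25,0,0],[0,0,0]],[0,[-35,0,0],[0,0,0]],[0,[-35,0,0],[0,0,0]]]'

```text
clock: 20.97
position: [0.6319, -0.1679, 0.1652]
orientation: [0.705, -0.002, 0.709, 0.004]
contact_force: [0.8, -0.2, -0.1]
grip_width: 0.0876
```

Call:
servo_tool --commands '[[0,[-35,0,0],[0,0,0]],[0,[-20,0,-40],[0,0,0]],[0,[0,0,-40],[0,0,0]],[0,[0,0,-40],[0,0,0]],[0,[0,0,0],[0,0,0]]]'

```text
clock: 21.38
position: [0.5179, -0.1697, 0.2324]
orientation: [0.712, -0.005, 0.702, 0.002]
contact_force: [-0.6, 0.7, -0.9]
grip_width: 0.0878
```

Run:
```python
from h import *
np.set_printoptions(precision=4,suppress=True)
print(ctrl.state()["position"])
w=snap("wrist","w5.png"); s=snap("scene","s3.png"); t=snap("top","t3.png")
cv2.imwrite("pics/f.png",np.hstack([cv2.resize(s["image"][170:290,130:290],(400,300)),cv2.resize(w["image"],(400,300))]))
for n,c in (("top",t),("scene",s),("wrist",w)):
  for q in ("tin_white","tin_black"):
    for d in ctrl.spot_point(q,n)[:4]: print(n,q,d["conf"],world(c,d["position"],.03 if d["position"][0]>300 and n=="top" else 0)[:2],world(c,d["position"],.03)[:2])
```

```text
[ 0.5179 -0.1697  0.2324]
top tin_white 0.89 [0.6679 0.3278] [0.6599 0.3204]
top tin_white 0.71 [0.6131 0.1047] [0.6063 0.1022]
top tin_white 0.57 [ 0.6337 -0.1737] [ 0.6337 -0.1737]
top tin_black 0.96 [0.4441 0.2682] [0.441  0.2621]
scene tin_white 0.93 [ 0.5912 -0.182 ] [ 0.6287 -0.1682]
scene tin_white 0.76 [0.6291 0.1041] [0.6649 0.1051]
scene tin_black 0.87 [0.4591 0.2681] [0.5025 0.2618]
wrist tin_white 0.96 [0.6128 0.1055] [0.5997 0.0839]
wrist tin_white 0.7 [ 0.6475 -0.1699] [ 0.6317 -0.1699]
```

View pics/f.png

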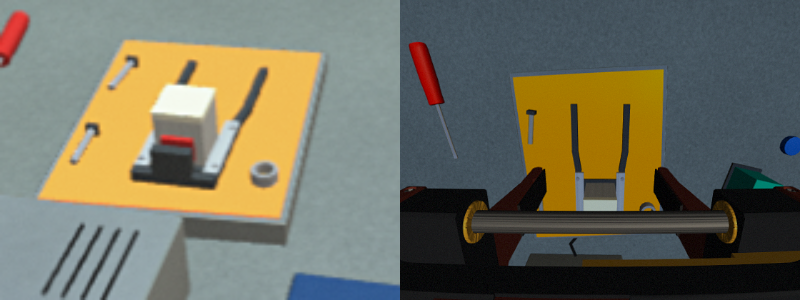

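Run:
```python
from h import *
np.set_printoptions(precision=4,suppress=True)
w=snap("wrist","w6.png"); s=snap("scene","s4.png"); t=snap("top","t4.png")
for d in ctrl.spot_point("stop","top")+ctrl.spot_point("seat","top"): print(d["conf"],world(t,d["position"],.03))
f=2.5
a=cv2.resize(w["image"][100:300,200:360],(480,600),interpolation=cv2.INTER_CUBIC)
b=cv2.resize(s["image"][195:255,180:212],(320,600),interpolation=cv2.INTER_CUBIC)
cv2.imwrite("pics/g.png",np.hstack([a,b]))
for x,y,z in ((.6315,-.169,.096),(.6315+.025,-.169,.096),(.6315-.025,-.169,.096),(.4694,-.17,.038),(.4549,-.17,.038),(.5649,-.17,.042),(.5794,-.17,.042)): print((x,z),pix(w,(x,y,z)),pix(s,(x,y,z)),pix(t,(x,y,z)))
im=t["image"]; m=((im.min(2)>190)).astype(np.uint8); n,l,st,ce=cv2.connectedComponentsWithStats(m)
for i in range(1,n):
    if st[i][4]>150: print(st[i],world(t,ce[i],.096),world(t,ce[i],.066))
```

```text
0.7 [ 0.6326 -0.174   0.03  ]
0.66 [ 0.6239 -0.1764  0.03  ]
0.55 [ 0.6272 -0.163   0.03  ]
(0.6315, 0.096) [280.2992 294.0957] [202.3683 209.1847] [342.3123 177.1292]
(0.6565, 0.096) [279.9956 313.9667] [199.2804 214.949 ] [342.079  167.5296]
(0.6064999999999999, 0.096) [280.6166 273.2617] [205.3362 203.648 ] [342.5482 186.7898]
(0.4694, 0.038) [281.4872 136.7982] [220.5707 194.3713] [341.5195 243.8258]
(0.4549, 0.038) [281.6753 123.3478] [221.8865 191.7308] [341.656  249.4212]
(0.5649, 0.042) [280.3331 219.5381] [211.1004 211.9583] [340.8213 207.1962]
(0.5794, 0.042) [280.1713 231.0417] [209.5582 215.0441] [340.6907 201.7412]
[ 350  155   56   46 1596] [ 0.6291 -0.2573  0.096 ] [ 0.6368 -0.2631  0.066 ]
[160 397  46  23 712] [0.0709 0.2188 0.096 ] [0.0654 0.2242 0.066 ]
[208 411  31   9 158] [0.0585 0.1295 0.096 ] [0.0527 0.1328 0.066 ]
```

View pics/g.png

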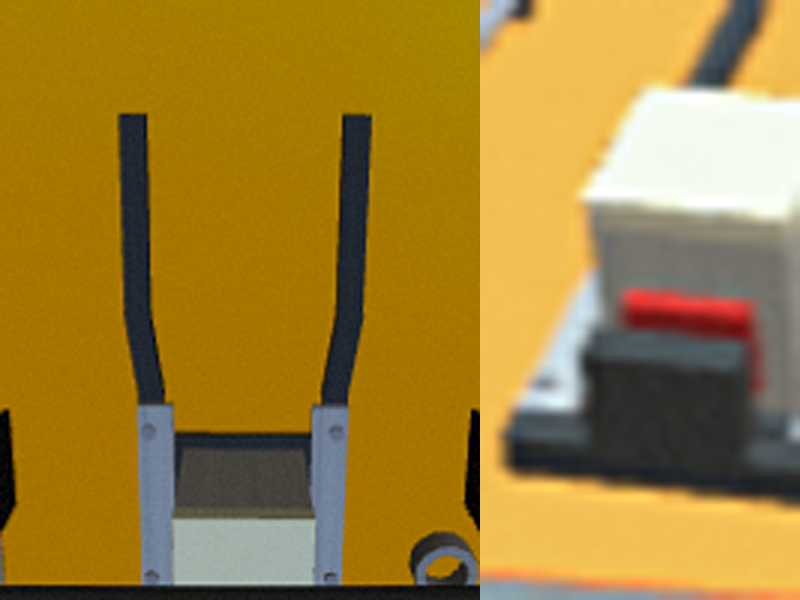

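```bash
python3 -c "
from station import ctrl
print(ctrl.job_done(), ctrl.state()['clock'])"
```

```text
the job is handed in; nothing more can be done
the job is handed in; nothing more can be done
```

The job is handed in: the white-lidded tin proved heavier, at about 6.5 N against 2 N for the black one. It is now seated in the guide against the red stop. The black tin is back where it stood.

- **Lifts:** I lifted black first, then white, each about 50 mm or more clear of the table.
- **Press:** At the wrist I read about 11 to 13 N for over a second. I estimate 8.5 to 11 N of that reached the stop once panel friction is taken off. The stop's own force cannot be measured directly. Readings were only taken at the end of each move, so an early contact push with 3 mm steps, and any peaks between readings, were not captured.
- **White tin at the end:** Its centre was at x ≈ 0.631 m in the last wrist picture. That agrees with first contact at about 0.630 m and with the seat worked out from the rails and lips. It stood upright with the red pad against its side.
- **Black tin at the end:** It stood upright within about 4 mm of its starting place.
- **Other objects:** The bush and both bolts showed in the last pictures with no visible change. The jar, lens, driver and lens cap were not measured again, and the gripper never came near them.

Some checks disagreed:
- My first seat estimate was 15 mm too far, because I took the stop's face to be at the bracket. I corrected it from the guide's geometry.
- The networks' seat points scattered by about 1 cm.
- The TCP jumped about 5 mm forward as the fingers opened, but the last wrist picture shows the tin did not move noticeably.

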